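Slide the welding magnet off the punch marks and set the spring dividers to them

ROBOT

A 6-joint arm with a two-finger parallel gripper is mounted at the origin on the work surface. World frame = base frame: x ahead of the robot, y to its left, z up, the work surface at z = 0. Lengths are in m, angles in rad, forces in N, time in s.
With the tool pointing down it reaches from about 0.375 to 0.9 m from the base axis. Payload 3.1 kg.
Tool frame: the origin (TCP) lies at the centre of the arm's flange, where the gripper is bolted on; the fingertips stand 182 mm ahead of it and the grasp point (between the pads) lies 164 mm ahead of it; z points along the fingers, x is the direction in which the jaws open and shut, and the axes are right-handed (so a half turn about z gives the same grasp; the last joint's range is limited). The gripper opens to 87 mm and grips with 3 to 60 N. Pads are 19 mm wide; open, the fingers measure 117 mm over their backs; the gripper's body (75 mm by 190 mm) begins 51 mm behind the grasp point.
Start: joints at [-1.407, 0.527, 1.433, -0, 1.181, -0.178], TCP at [0.21, -0.589, 0.405] pointing down, gripper open.
Joint ranges: [-3.08, 3.08], [-0.75, 2.2], [0.22, 2.44], [-1.43, 4.57], [0, 2.65], [-2.85, 2.85]. Speed limits (rad/s): [2.79, 2.79, 3.14, 3.14, 3.14, 3.14].

INTERFACE

Orientations are given as a unit quaternion [x, y, z, w].
In Python, from rig import status, eyes, robot gives the robot as it stands. The module is installed in compiled form; this text tells all that it offers.
- The arm moves only by the tool step_arm, never from a script. Its argument "steps" is a list of rows, each a list of 7 numbers: the closure, from -1 (fully open) to 1 (shut), so that 0 is half open, then the shift along the tool's x, y, z each as a share of 0.025 m, from -1 to 1, then the turn, a rotation vector about the tool's x, y, z each as a share of 8 degrees, from -1 to 1. In form: [[jaw, dx, dy, dz, rx, ry, rz], ...]. A call has exactly 10 rows; each row shifts and turns the commanded pose from where the row before left it, along the tool's axes as they then stand; what a row does not reach is not made up. A row lasts 1/10 s, in which the tool goes at most 50 mm and 8.59 degrees, less where a joint would pass 70% of its speed; a pose out of reach is approached as far as the arm can. A call with a number of a shift or a turn outside -1 to 1 is refused whole. A call with a gripper value outside its range is refused whole. The fingers move at their own pace and stop on an object; "squeeze" is the grip in N (left out, the last holds). Time passes only in rows, so rows that do not move let the fingers close, or fill a call up. It gives the time, the measured TCP pose, the force and the opening at its end, in the units of the state.
- status.get_obs(): the state, without advancing time (a new reading comes with each control period).
- eyes.camera(name): name is "side" or "top"; returns (picture, depth): 420x560x3 uint8, red, green, blue; 420x560 float32, m along the optical axis (not along the pixel's ray), 0 where there is no reading.
- eyes.camera_info(name): a dict with "K" (3x3 intrinsics, pixels), "k1" (the pictures are not rectified: a ray, as slopes to the right and down, at radius r is drawn at 1 + k1 r^2 times it, then the intrinsics apply), "R" (3x3) and "t" (3): a world point X has camera coordinates R X + t. Camera axes: x right, y down, z forward; pixel columns grow to the right and rows downward; lengths in m; the calibration is good to about 2 mm. A picture is of the moment at which its call begins. camera_info takes no time and is no camera call.
- robot.hand_in(): hands the job in, once; it reports no verdict.
The state is a dict: "time": time; "q": joint angles; "joint_velocities": joint speeds; "joint_torque": joint torques, N m; "position": TCP position; "tool_rot": TCP orientation; "ft_force": force on the tool from outside, world axes, zero at the start; "moment": the same for the moment, N m; "grip_width": finger opening in m.
Only numpy, scipy, OpenCV 4.12 (cv2) and the standard library are available. Lean on these libraries where they do the work, as an engineer would, in place of code of your own. Each camera call takes 0.05 s, during which the arm holds its last target.

TASK

The magnetic welding square is standing on the two punch marks: slide it along the sheet, without lifting it, into the empty chalk outline and let go of it. Then pick up the spring dividers by their legs, hold them sloping with the bow raised and the two points just over the two punch marks, one point above each and not resting on the sheet, and squeeze the legs until the gap between the points equals the gap between the marks. Finish while still holding them there, gap steady, ready for a mate to run up the lock nut; leave everything else on the table where it is.

Things in the scene. Friction and masses are not known exactly. Their poses are not given: they have to be found in the camera images.
- magnet: magnetic welding square, an upright steel block with a roof-like six-sided outline: 96 mm long (its y axis), 22 mm thick (x), 56 mm high; full length up to 10 mm height, then the ends slope in to a 22 mm long flat top; 0.36 to 0.56 kg, just stands by its weight. Origin: centre of its underside, on the sheet. Starts lengthwise over both punch marks
- outline: empty chalk rectangle on the sheet, 112 x 38 mm (long along its y axis = the sheet's y axis), in which the magnet has to stand lengthwise; origin at its centre on the sheet's top face. It lies left or right of the marks, 150 to 180 mm away
- sheet: plain grey steel sheet fixed flat on the table, 220 mm (x) by 350 mm (y), 4 mm thick; origin: centre of its underside, z up
- mark_a (a point): one of the two punch marks: small dark dot where a 20 mm chalk tick crosses the chalk centre line; at the sheet's top face, 4 mm above the table. The marks lie 30 mm apart along the sheet's y axis, this one at the +y end
- mark_b (a point): the other punch mark, 30 mm towards the sheet's -y
- dividers: spring dividers, steel, 195 mm long, 9 mm high, 0.08 kg, lying flat: two legs in a V joined at one end by a round bow spring with a short stem. Origin: the pivot between the legs, at the underside; x axis along the middle line towards the points (138 mm away), y across the legs, z up. A cross screw with a nut crosses the legs 22 mm from the origin and sticks out 35 mm sideways
- point_a (a point): sharp end of the leg on the dividers' +y side, on the leg's centre line, 4.5 mm above the table while they lie flat. Each leg turns on its own pivot 6 mm beside the middle line, sprung outward against a stop: the points are 56 mm apart relaxed and can close to 18 mm
- point_b (a point): the sharp end of the leg on the dividers' -y side
- bow_end (a point): end of the short stem behind the bow, 55 mm behind the dividers' origin, on the middle line at mid height
- wire_brush: bystander: wire brush with wooden back, 245 mm long; leave it alone
- steel_rule: bystander: steel rule 300 x 28 x 3 mm beyond the sheet; leave it alone
- chip_hammer: bystander: hammer, 260 mm long, left of the sheet; leave it alone
- g_clamp: bystander: dark G-clamp lying flat, about 190 mm long, 22 mm high; leave it alone
- paste_tin: bystander: grey round tin 72 mm wide, 60 mm high, between the robot and the sheet; leave it alone
- tube_offcut: bystander: piece of 40 mm square steel tube, 90 mm long, on the far right; leave it alone
- big_nut: bystander: hexagon nut 34 mm wide, 15 mm high; leave it alone
- div_grip (a point): place to grip the legs from their outer sides: on the middle line, mid height, 55 mm from the dividers' origin, beyond the screw, about 30 mm from the balance point towards the points (held loosely, the bow droops). Here the dividers are 34 mm wide over the legs when relaxed, 24 mm with the points 30 mm apart; squeezing takes about 3.5 N to begin and 8 to 9 N there; the points close 2.5 mm for each mm of squeeze
Not all that is in view belongs to the job. Of the things that look like the magnet, take the one that is farthest from the robot's base at the start.

How it is judged:
On the way, in this order (a step that is already met when the one before it is completed fails the run):
1. the magnet stands in the chalk outline, let go (horizontal distance between magnet and outline below 0.01 m and angle between the y axis of magnet and the y axis of outline, either way round below 0.15 rad and angle between magnet's own z axis and vertical below 0.05 rad and contact force between the fingers and magnet below 0.1 N), for 0.3 s.
2. the dividers are picked up in the gripper (height (world z) of bow_end above 0.05 m and contact force between the fingers and dividers above 1 N and contact force between table and dividers below 0.1 N), for 0.2 s.
At the end, for the whole second after the job is handed in: Held in the gripper, still, through the last second: points 30 mm apart within 2 mm, each within 5 mm of its mark and less than 8 mm above the sheet, under 0.5 N on it; stem end over 50 mm above the table; magnet upright within 10 mm and 0.15 rad of the outline (distance between point_a and point_b between 0.028 and 0.032 m and ((horizontal distance between point_a and mark_a below 0.005 m and horizontal distance between point_b and mark_b below 0.005 m) or (horizontal distance between point_a and mark_b below 0.005 m and horizontal distance between point_b and mark_a below 0.005 m)) and height (world z) of each of point_a, point_b below 0.012 m and height (world z) of bow_end above 0.05 m and contact force between the fingers and dividers above 2 N and contact force between sheet and dividers below 0.5 N and contact force between magnet and dividers below 0.1 N and linear speed of dividers below 0.01 m/s and horizontal distance between magnet and outline below 0.01 m and angle between the y axis of magnet and the y axis of outline, either way round below 0.15 rad and angle between magnet's own z axis and vertical below 0.05 rad); the arm keeps its last pose, push and grip.
It fails at once if the magnet is lifted off the sheet by more than 6 mm or tipped (height (world z) of magnet above 0.01 m or angle between magnet's own z axis and vertical above 0.2 rad).
It fails at once if the points are pressed on the sheet with more than 8 N (contact force between sheet and dividers above 8 N).
It fails at once if another thing on the table is moved by more than 25 mm (distance of any of wire_brush, steel_rule, chip_hammer, g_clamp, paste_tin, tube_offcut, big_nut from where it was at the start of the episode above 0.025 m).
It also fails if it takes over 58 s, if anything falls off the work surface, if the arm or the gripper's body presses on something with over 40 N, if the wrist force passes 120 N, or if a joint passes its speed limit or range.

## Working session

There is one attempt and no reset: what is moved stays moved. The work goes in short steps, Python scripts to look and compute and a tool call to move; the robot and the scene stay as the last step left them, time stands still between calls to the robot, and variables do not carry over. Pictures are saved under pics/ and viewed, and the job is handed in when it is done.

Besides the shell and the picture viewer there is one more tool, called after ">>>" in YAML: its name, and indented under it one key for each argument. step_arm: Moves the arm, as the interface text tells. Its arguments: {"type":"object","properties":{"steps":{"type":"array"},"squeeze":{"type":"number"}},"required":["steps"]}

```bash
mkdir -p pics; ls; python3 - <<'E'
from rig import status, eyes, robot
import cv2, numpy as np
for n in ["top","side"]:
    p,d=eyes.camera(n); cv2.imwrite(f"pics/{n}0.png",p[:,:,::-1]); np.savez(f"{n}0.npz",p=p,d=d)
    print(n,eyes.camera_info(n))
print(status.get_obs())
E
```

```text
pics
top {'K': array([[490.1315562 ,   0.        , 286.54846478],
       [  0.        , 490.1315562 , 219.8746637 ],
       [  0.        ,   0.        ,   1.        ]]), 'k1': -0.09986807782284196, 'R': array([[-0.01799553, -0.99983029, -0.00394322],
       [-0.99475021,  0.01830117, -0.10068315],
       [ 0.10073823,  0.00211067, -0.99491073]]), 't': array([-0.03976249,  0.50031396,  1.32782461])}
side {'K': array([[457.67447223,   0.        , 279.0393932 ],
       [  0.        , 457.67447223, 212.51613321],
       [  0.        ,   0.        ,   1.        ]]), 'k1': -0.07270970753705601, 'R': array([[ 0.99490491, -0.10038158,  0.00936834],
       [-0.04416067, -0.51744201, -0.85457802],
       [ 0.09063146,  0.84981016, -0.51923852]]), 't': array([-0.50773432,  0.02296468,  1.39654336])}
{'time': 0.1, 'q': array([-1.40749037e+00,  5.28396992e-01,  1.43379374e+00, -1.39980397e-05,
        1.18140892e+00, -1.78519589e-01]), 'joint_velocities': array([ 0.00052964, -0.00301361, -0.00327384, -0.00047791,  0.00125444,
       -0.00257299]), 'joint_torque': array([-1.47489322e-03, -4.40988600e+01, -1.77149802e+01,  6.35368377e-02,
        5.34248224e-02, -3.51659787e-05]), 'position': array([ 0.20946746, -0.58851954,  0.40384829]), 'tool_rot': array([ 8.17071370e-01, -5.76535661e-01, -7.08772907e-04, -7.10414975e-04]), 'ft_force': array([ 0.20205022, -0.65976118, -0.90015319]), 'moment': array([-0.01211664,  0.03210177,  0.00823955]), 'grip_width': 0.08715124346950377}
```

View pics/top0.png

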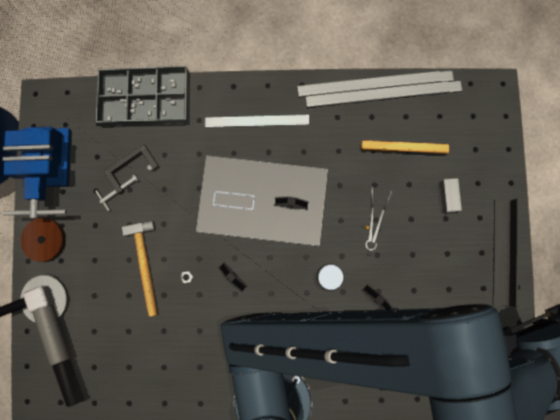

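View pics/side0.png

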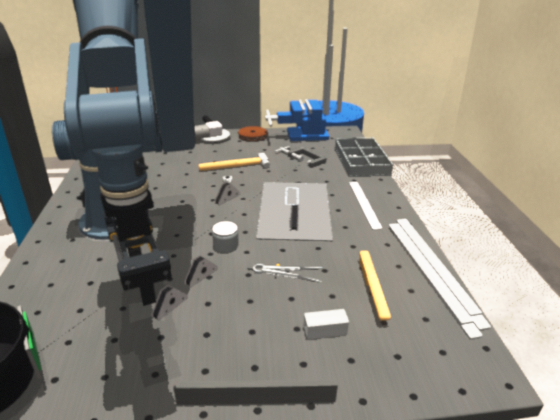

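The top view shows the sheet at about (262,200), with the magnet on it at (291,203) and the outline to its left at (233,200). The dividers are at (375,215) with the bow at (371,245) and the points up the image. Two decoy magnets lie nearer the robot. Next I'll measure.

```bash
cat > h.py <<'E'
import numpy as np, cv2
from rig import status, eyes, robot
from scipy.spatial.transform import Rotation as Rn
def ray(n,uv):
    c=eyes.camera_info(n); K=c["K"];k1=c["k1"]
    uv=np.atleast_2d(uv).astype(float)
    d=(uv-[K[0,2],K[1,2]])/[K[0,0],K[1,1]]; s=d.copy()
    for _ in range(20): s=d/(1+k1*(s**2).sum(1,keepdims=True))
    r=np.c_[s,np.ones(len(s))]@c["R"]; o=-c["R"].T@c["t"]
    return o,r
def onz(n,uv,z):
    o,r=ray(n,uv); return o+r*((z-o[2])/r[:,2:3])
def px(n,X):
    c=eyes.camera_info(n);K=c["K"]; X=np.atleast_2d(X)@c["R"].T+c["t"]
    s=X[:,:2]/X[:,2:]; s=s*(1+c["k1"]*(s**2).sum(1,keepdims=True))
    return s*[K[0,0],K[1,1]]+[K[0,2],K[1,2]]
def two(uv1,uv2):
    o1,r1=ray("top",uv1);o2,r2=ray("side",uv2);r1=r1[0];r2=r2[0]
    a=np.linalg.lstsq(np.c_[r1,-r2],o2-o1,rcond=None)[0]
    p,q=o1+a[0]*r1,o2+a[1]*r2; return (p+q)/2,np.linalg.norm(p-q)
def snap(tag,n,box=None,f=1):
    p,d=eyes.camera(n); np.savez(f"{n}{tag}.npz",p=p,d=d)
    if box: x0,x1,y0,y1=box;p=p[y0:y1,x0:x1]
    cv2.imwrite(f"pics/{n}{tag}.png",cv2.resize(p[:,:,::-1],None,fx=f,fy=f,interpolation=cv2.INTER_CUBIC)); return d
E
python3 - <<'E'
from h import *
t=np.load("top0.npz")["p"]; s=np.load("side0.npz")["p"]
def crop(p,x0,x1,y0,y1,f,n): cv2.imwrite(f"pics/{n}.png",cv2.resize(p[y0:y1,x0:x1,::-1],None,fx=f,fy=f,interpolation=cv2.INTER_CUBIC))
crop(t,190,335,150,250,5,"c1");crop(t,350,410,180,260,7,"c2");crop(s,240,340,175,290,5,"c3")
g=cv2.cvtColor(t,cv2.COLOR_RGB2GRAY)
print(g[200,210:330:4])
m=((g>85)&(g<175)).astype(np.uint8); m[:150]=0;m[250:]=0;m[:,:190]=0;m[:,335:]=0
cs=max(cv2.findContours(m,0,2)[0],key=cv2.contourArea)
r=cv2.minAreaRect(cs); b=cv2.boxPoints(r);w=onz("top",b,.004);print(b,w,[np.linalg.norm(w[i]-w[i-1]) for i in range(4)], w.mean(0))
E
```

```text
[141 170 142 142 142 143 143 143 144 143 143 153 144 143 143 143 124  12
  11  16  52  48  20  56 110 143 143 145 145  73]
[[194.55978 231.78603]
 [203.66867 153.44984]
 [329.0203  168.02562]
 [319.9114  246.3618 ]] [[ 0.4727781   0.21016379  0.004     ]
 [ 0.69682698  0.18462929  0.004     ]
 [ 0.64734173 -0.17201851  0.004     ]
 [ 0.42567489 -0.14054471  0.004     ]] [np.float64(0.353857545846285), np.float64(0.22549925191652576), np.float64(0.3600644905428198), np.float64(0.22389012287669352)] [0.56065543 0.02055746 0.004     ]
```

```bash
python3 - <<'E'
E
```

```text
(no output)
```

View pics/c1.png

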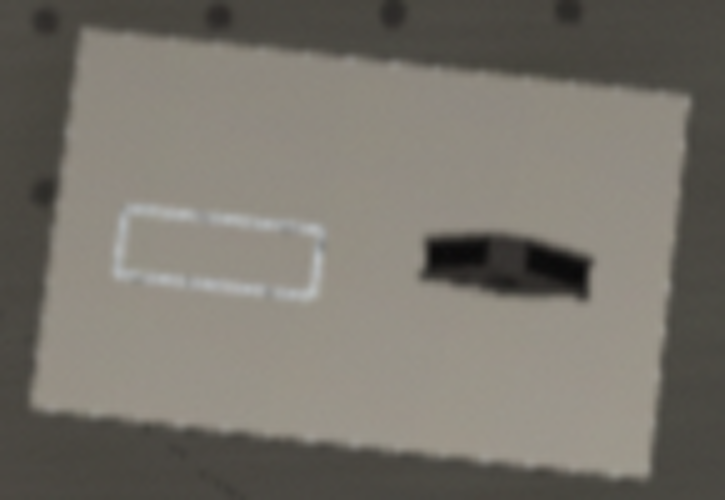

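View pics/c2.png

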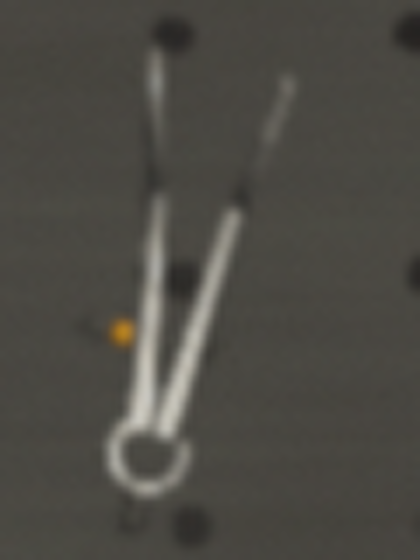

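View pics/c3.png

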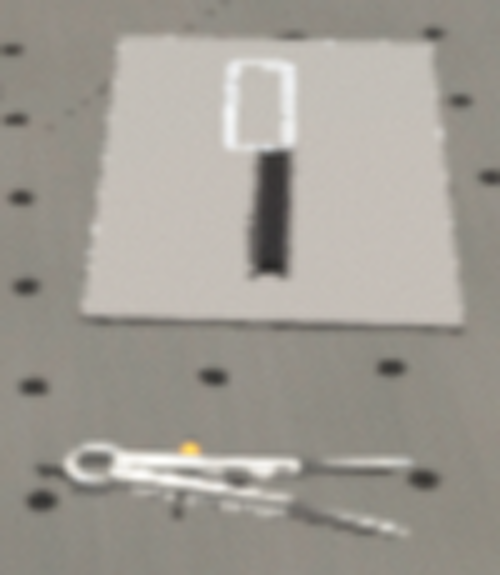

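```bash
python3 - <<'E'
from h import *
def C(pts,o,f): return (np.array(pts,float)+.5)/f-.5+o
o1=[190,150];o2=[350,180];o3=[240,175]
S=onz("top",C([(83,28),(690,95),(650,478),(32,408)],o1,5),.004)
O=onz("top",C([(125,207),(322,228),(315,297),(117,276)],o1,5),.004)
M=onz("top",C([(427,238),(592,260),(588,298),(421,277)],o1,5),.009)
for n,w in (("S",S),("O",O),("M",M)):
    a=(w[0]+w[3])/2-(w[1]+w[2])/2
    print(n,w.mean(0)[:2].round(4),"len",np.linalg.norm(a).round(4),"yaw of y",np.arctan2(-a[0],a[1]).round(4), np.linalg.norm(w[0]-w[3]).round(4))
D=onz("top",C([(157,52),(291,76),(148,453),(130,525),(122,332)],o2,7),.0045);print(D.round(4))
D2=onz("side",C([(410,464),(408,534),(97,462),(40,470),(190,450)],o3,5),.0045);print(D2.round(4))
# same for sheet/outline from side
O2=onz("side",C([(232,62),(295,66),(292,148),(228,146)],o3,5),.004);print("O side",O2.mean(0))
S2=onz("side",C([(120,38),(432,42),(465,325),(83,315)],o3,5),.004);print("S side",S2.mean(0))
M2=onz("side",C([(250,270),(287,273)],o3,5),.012);print("Mnear end side",M2, "top",(M[1]+M[2])/2)
print("dz check", np.load("top0.npz")["d"][200,260])
for uv in [(232,277),(378,297),(331,277)]: print(onz("top",[uv],.02))
E
```

```text
S [0.5601 0.0189] len 0.3486 yaw of y -0.1312 0.2191
O [0.5608 0.0997] len 0.1125 yaw of y -0.1259 0.0396
M [ 0.5478 -0.0621] len 0.0939 yaw of y -0.1484 0.0223
[[ 0.5906 -0.2923  0.0045]
 [ 0.5799 -0.3465  0.0045]
 [ 0.4287 -0.2829  0.0045]
 [ 0.4001 -0.2747  0.0045]
 [ 0.4774 -0.274   0.0045]]
[[ 0.5931 -0.2922  0.0045]
 [ 0.582  -0.3483  0.0045]
 [ 0.4296 -0.2758  0.0045]
 [ 0.3996 -0.28    0.0045]
 [ 0.4792 -0.2699  0.0045]]
O side [0.56382068 0.10007783 0.004     ]
S side [0.56221283 0.0191876  0.004     ]
Mnear end side [[ 0.53008707 -0.11191689  0.012     ]
 [ 0.55132016 -0.11697308  0.012     ]] top [ 0.54083214 -0.10854302  0.009     ]
dz check 1.3802121
[[0.3450853  0.10381399 0.02      ]]
[[ 0.28290284 -0.29573396  0.02      ]]
[[ 0.34027591 -0.16795667  0.02      ]]
```

>>> step_arm:
  steps:
    - [-1, 0, 0, 0.5, 0, 0, -0.774]
    - [-1, 0, 0, 0.5, 0, 0, -0.774]
    - [-1, 0, 0, 0.5, 0, 0, -0.774]
    - [-1, 0, 0, 0.5, 0, 0, -0.774]
    - [-1, 0, 0, 0.5, 0, 0, -0.774]
    - [-1, 0, 0, 0.5, 0, 0, -0.774]
    - [-1, 0, 0, 0.5, 0, 0, -0.774]
    - [-1, 0, 0, 0.5, 0, 0, -0.774]
    - [-1, 0, 0, 0.5, 0, 0, -0.774]
    - [-1, 0, 0, 0.5, 0, 0, -0.774]

```text
time: 1.1
position: [0.2095, -0.5886, 0.2788]
tool_rot: [0.997, -0.072, -0.0, -0.001]
ft_force: [0.7, -0.1, 1.0]
grip_width: 0.0872
```

```bash
cat >> h.py <<'E'
def togo(pos=None,Rt=None):
    o=status.get_obs(); R=Rn.from_quat(o["tool_rot"]); p=np.array(o["position"])
    print("t",round(o["time"],2),"p",p.round(4),"yaw x",np.round(np.arctan2(*R.as_matrix()[1::-1,0]),4),"z",R.as_matrix()[:,2].round(3),"q",np.round(o["q"],2),"f",np.round(o["ft_force"],1),"w",round(o["grip_width"],4))
    if pos is not None: print("shift units (tool)",(R.inv().apply(np.array(pos)-p)/.025).round(2))
    if Rt is not None: print("rot units",((R.inv()*Rt).as_rotvec()/np.radians(8)).round(3))
def down(yaw): 
    c,s=np.cos(yaw),np.sin(yaw); return Rn.from_matrix(np.array([[c,s,0],[s,-c,0],[0,0,-1]]))
E
python3 - <<'E'
from h import *
togo([.549,-.063,.28],down(-.145))
E
```

```text
t 1.1 p [ 0.2095 -0.5886  0.2788] yaw x -0.1438 z [-0.     0.001 -1.   ] q [-1.41  0.68  1.54 -0.    0.92 -1.26] f [ 0.7 -0.1  1. ] w 0.0872
shift units (tool) [ 10.43 -22.75  -0.03]
rot units [-0.007  0.002  0.009]
```

>>> step_arm:
  steps:
    - [-1, 0.5, -0.95, 0, 0, 0, 0]
    - [-1, 0.5, -0.95, 0, 0, 0, 0]
    - [-1, 0.5, -0.95, 0, 0, 0, 0]
    - [-1, 0.5, -0.95, 0, 0, 0, 0]
    - [-1, 0.5, -0.95, 0, 0, 0, 0]
    - [-1, 0.5, -0.95, 0, 0, 0, 0]
    - [-1, 0.5, -0.95, 0, 0, 0, 0]
    - [-1, 0.5, -0.95, 0, 0, 0, 0]
    - [-1, 0.5, -0.95, 0, 0, 0, 0]
    - [-1, 0.5, -0.95, 0, 0, 0, 0]

```text
time: 2.1
position: [0.3687, -0.3714, 0.2795]
tool_rot: [0.997, -0.074, -0.0, -0.0]
ft_force: [0.2, -0.0, 0.1]
grip_width: 0.0869
```

>>> step_arm:
  steps:
    - [-1, 0.5, -0.95, 0, 0, 0, 0]
    - [-1, 0.5, -0.95, 0, 0, 0, 0]
    - [-1, 0.5, -0.95, 0, 0, 0, 0]
    - [-1, 0.5, -0.95, 0, 0, 0, 0]
    - [-1, 0.5, -0.95, 0, 0, 0, 0]
    - [-1, 0.5, -0.95, 0, 0, 0, 0]
    - [-1, 0.5, -0.95, 0, 0, 0, 0]
    - [-1, 0.5, -0.95, 0, 0, 0, 0]
    - [-1, 0.5, -0.95, 0, 0, 0, 0]
    - [-1, 0.5, -0.95, 0, 0, 0, 0]

```text
time: 3.1
position: [0.5274, -0.1549, 0.2794]
tool_rot: [0.997, -0.074, -0.0, -0.0]
ft_force: [-0.5, -0.1, 0.8]
grip_width: 0.0868
```

```bash
python3 - <<'E'
from h import *
togo([.549,-.063,.28],down(-.147))
E
```

```text
t 3.1 p [ 0.5274 -0.1549  0.2794] yaw x -0.1482 z [-0.001  0.    -1.   ] q [-0.49  0.61  1.73 -0.    0.8  -0.34] f [-0.5 -0.1  0.8] w 0.0868
shift units (tool) [ 0.31 -3.76 -0.02]
rot units [-0.001  0.005 -0.009]
```

>>> step_arm:
  steps:
    - [-1, 0.1, -0.94, 0, 0, 0, 0]
    - [-1, 0.1, -0.94, 0, 0, 0, 0]
    - [-1, 0.1, -0.94, 0, 0, 0, 0]
    - [-1, 0, -0.94, 0, 0, 0, 0]
    - [-1, 0, 0, 0.5, 0, 0, 0]
    - [-1, 0, 0, 0.6, 0, 0, 0]
    - [-1, 0, 0, 0.6, 0, 0, 0]
    - [-1, 0, 0, 0.6, 0, 0, 0]
    - [-1, 0, 0, 0.5, 0, 0, 0]
    - [-1, 0, 0, 0.5, 0, 0, 0]

```text
time: 4.1
position: [0.5481, -0.0647, 0.196]
tool_rot: [0.997, -0.074, -0.0, -0.0]
ft_force: [0.5, 0.4, -0.7]
grip_width: 0.0868
```

```bash
python3 - <<'E'
from h import *
togo([.549,-.063,.197],down(-.147))
snap("1","top",(190,335,150,250),5);snap("1","side",(200,380,140,260),4)
E
```

```text
t 4.1 p [ 0.5481 -0.0647  0.196 ] yaw x -0.1488 z [-0.001  0.    -1.   ] q [-0.32  0.75  1.76 -0.    0.63 -0.17] f [ 0.5  0.4 -0.7] w 0.0868
shift units (tool) [ 0.03 -0.07 -0.04]
rot units [ 0.     0.005 -0.013]
```

View pics/top1.png

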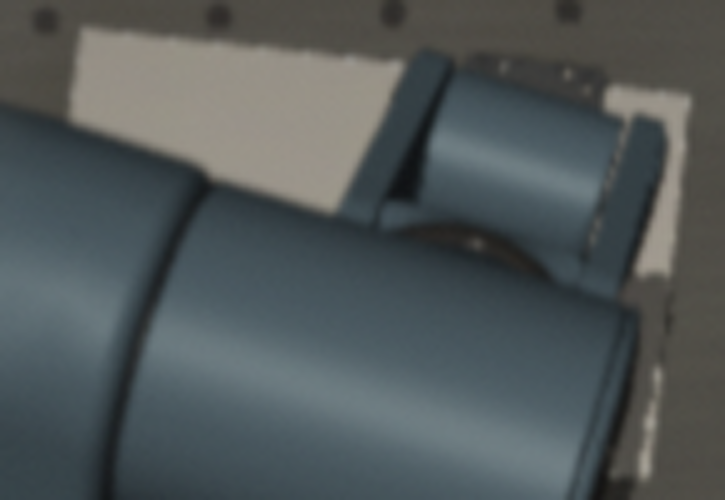

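View pics/side1.png

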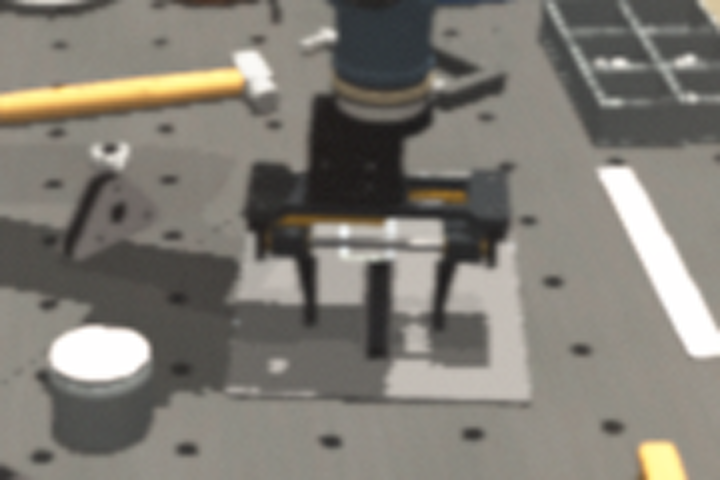

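The side view shows the fingers straddling the upright magnet, about central on both sides. Closing now.

>>> step_arm:
  steps:
    - [0.6, 0, 0, 0, 0, 0, 0]
    - [0.6, 0, 0, 0, 0, 0, 0]
    - [0.6, 0, 0, 0, 0, 0, 0]
    - [0.6, 0, 0, 0, 0, 0, 0]
    - [0.6, 0, 0, 0, 0, 0, 0]
    - [0.6, 0, 0, 0, 0, 0, 0]
    - [0.6, 0, 0, 0, 0, 0, 0]
    - [0.6, 0, 0, 0, 0, 0, 0]
    - [0.6, 0, 0, 0, 0, 0, 0]
    - [0.6, 0, 0, 0, 0, 0, 0]
  squeeze: 10

```text
time: 5.2
position: [0.5488, -0.0642, 0.1973]
tool_rot: [0.997, -0.074, 0.001, 0.0]
ft_force: [0.9, -0.1, -0.7]
grip_width: 0.022
```

```bash
python3 - <<'E'
from h import *
togo()
snap("2","side",(200,380,140,260),4)
E
```

```text
t 5.2 p [ 0.5488 -0.0642  0.1973] yaw x -0.1485 z [ 0.002 -0.    -1.   ] q [-0.32  0.75  1.76  0.    0.63 -0.17] f [ 0.9 -0.1 -0.7] w 0.022
```

View pics/side2.png

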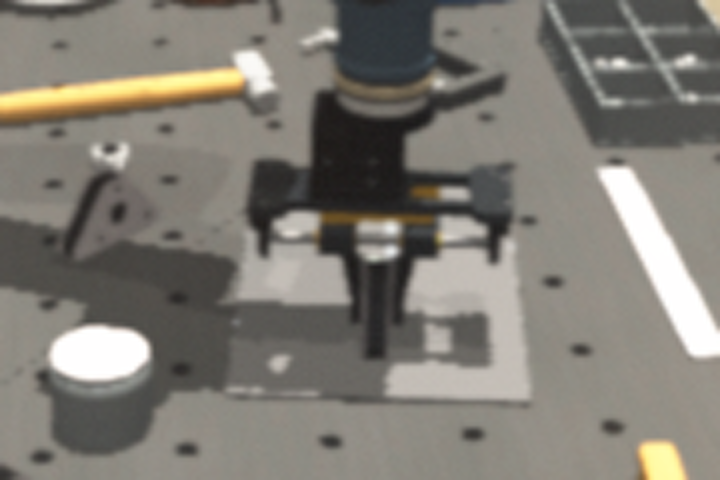

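```bash
python3 - <<'E'
from h import *
togo([.5633,.1003,.1968],down(-.128))
E
```

```text
t 5.25 p [ 0.5488 -0.0642  0.1974] yaw x -0.1484 z [ 0.002 -0.    -1.   ] q [-0.32  0.75  1.76  0.    0.63 -0.17] f [ 2.  -0.2 -0.7] w 0.022
shift units (tool) [-0.4  -6.6   0.02]
rot units [ 0.001 -0.013 -0.146]
```

>>> step_arm:
  steps:
    - [0.6, -0.025, -0.2, 0, 0, 0, 0]
    - [0.6, -0.025, -0.4, 0, 0, 0, 0]
    - [0.6, -0.025, -0.45, 0, 0, 0, 0]
    - [0.6, -0.025, -0.45, 0, 0, 0, 0]
    - [0.6, -0.025, -0.45, 0, 0, 0, 0]
    - [0.6, -0.025, -0.45, 0, 0, 0, -0.03]
    - [0.6, -0.025, -0.45, 0, 0, 0, -0.03]
    - [0.6, -0.025, -0.45, 0, 0, 0, -0.03]
    - [0.6, -0.025, -0.45, 0, 0, 0, -0.03]
    - [0.6, -0.025, -0.45, 0, 0, 0, -0.03]

```text
time: 6.25
position: [0.5572, 0.0416, 0.1973]
tool_rot: [0.998, -0.063, 0.0, 0.0]
ft_force: [-1.1, -4.4, 3.7]
grip_width: 0.0218
```

```bash
python3 - <<'E'
from h import *
togo([.5633,.1003,.1968],down(-.128))
E
```

```text
t 6.25 p [0.5572 0.0416 0.1973] yaw x -0.1268 z [ 0. -0. -1.] q [-0.13  0.76  1.74 -0.    0.65  0.  ] f [-1.1 -4.4  3.7] w 0.0218
shift units (tool) [-0.05 -2.36  0.02]
rot units [ 0.001 -0.     0.009]
```

>>> step_arm:
  steps:
    - [0.6, -0.01, -0.4, 0, 0, 0, 0]
    - [0.6, -0.01, -0.4, 0, 0, 0, 0]
    - [0.6, -0.01, -0.4, 0, 0, 0, 0]
    - [0.6, -0.01, -0.4, 0, 0, 0, 0]
    - [0.6, -0.01, -0.35, 0, 0, 0, 0]
    - [0.6, 0, -0.25, 0, 0, 0, 0]
    - [0.6, 0, -0.15, 0, 0, 0, 0]
    - [0.6, 0, 0, 0, 0, 0, 0]
    - [0.6, 0, 0, 0, 0, 0, 0]
    - [0.6, 0, 0, 0, 0, 0, 0]

```text
time: 7.25
position: [0.5633, 0.0998, 0.1973]
tool_rot: [0.998, -0.064, 0.0, -0.001]
ft_force: [-0.2, 2.6, 5.0]
grip_width: 0.0222
```

```bash
python3 - <<'E'
from h import *
togo([.5633,.1003,.1968],down(-.128))
snap("3","side",(200,380,140,260),4)
E
```

```text
t 7.25 p [0.5633 0.0998 0.1973] yaw x -0.1282 z [ 0.     0.001 -1.   ] q [-0.02  0.76  1.71  0.    0.67  0.11] f [-0.2  2.6  5. ] w 0.0222
shift units (tool) [-0.   -0.02  0.02]
rot units [-0.011 -0.001 -0.001]
```

View pics/side3.png

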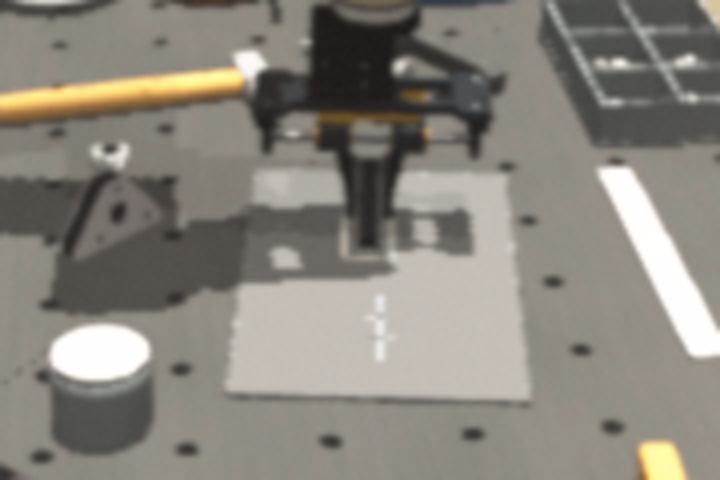

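>>> step_arm:
  steps:
    - [0.4, 0, 0, 0, 0, 0, 0]
    - [0.2, 0, 0, 0, 0, 0, 0]
    - [-0.3, 0, 0, 0, 0, 0, 0]
    - [-0.3, 0, 0, 0, 0, 0, 0]
    - [-0.3, 0, 0, -0.3, 0, 0, 0]
    - [-0.3, 0, 0, -0.6, 0, 0, 0]
    - [-0.3, 0, 0, -0.9, 0, 0, 0]
    - [-0.3, 0, 0, -0.9, 0, 0, 0]
    - [-0.3, 0, 0, -0.8, 0, 0, 0]
    - [-0.3, 0, 0, -0.5, 0, 0, 0]

```text
time: 8.3
position: [0.5637, 0.0992, 0.3001]
tool_rot: [0.998, -0.064, 0.002, -0.0]
ft_force: [0.2, 0.0, -0.1]
grip_width: 0.0566
```

```bash
python3 - <<'E'
from h import *
togo()
snap("4","top",(190,335,150,250),5);snap("4","side",(240,340,175,290),5)
E
```

```text
t 8.3 p [0.5637 0.0992 0.3001] yaw x -0.1274 z [ 0.004 -0.    -1.   ] q [-0.02  0.6   1.66  0.    0.88  0.11] f [ 0.2  0.  -0.1] w 0.0566
```

View pics/side4.png

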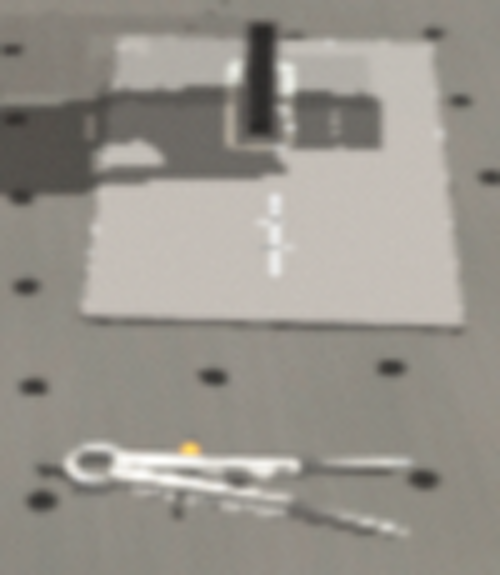

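View pics/top4.png

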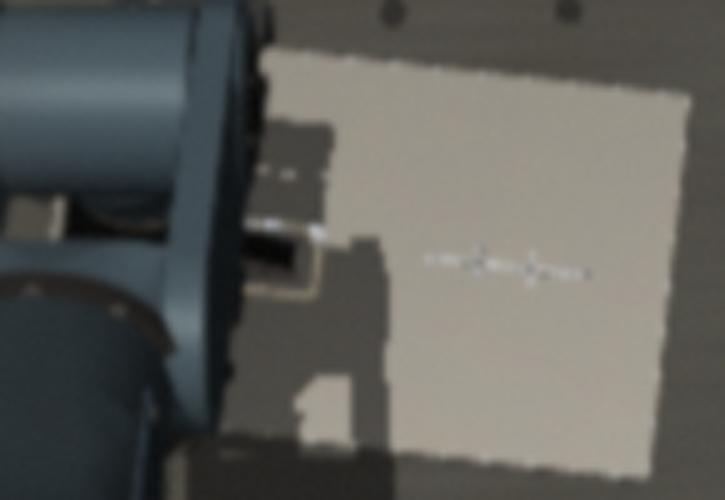

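```bash
python3 - <<'E'
from h import *
def C(pts,o,f): return (np.array(pts,float)+.5)/f-.5+o
o1=[190,150];o3=[240,175]
t=np.load("top4.npz")["p"];s=np.load("side4.npz")["p"]
for n,p,b in(("tz",t,(236,262,190,212)),("sz",s,(280,305,175,215))):
    x0,x1,y0,y1=b; cv2.imwrite(f"pics/{n}.png",cv2.resize(p[y0:y1,x0:x1,::-1],None,fx=14,fy=14,interpolation=cv2.INTER_CUBIC))
print("marks top",onz("top",C([(478,262),(531,268)],o1,5),.004))
print("marks side",onz("side",C([(274,222),(275,246)],o3,5),.004))
E
```

```text
marks top [[ 0.55228166 -0.04592915  0.004     ]
 [ 0.54832371 -0.07569043  0.004     ]]
marks side [[ 0.55283356 -0.04784732  0.004     ]
 [ 0.5499212  -0.07494876  0.004     ]]
```

View pics/tz.png

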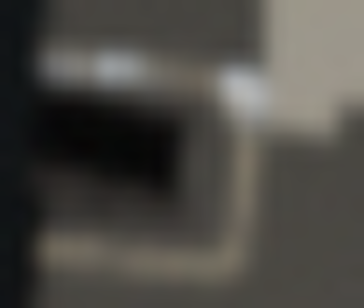

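View pics/sz.png

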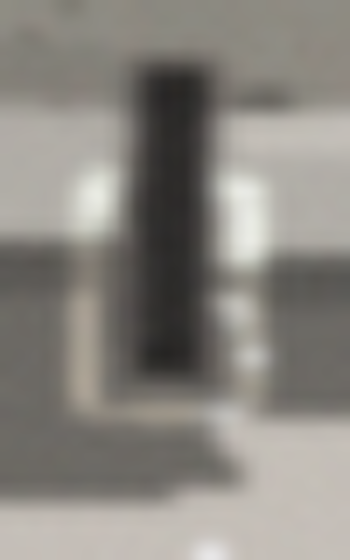

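```bash
python3 - <<'E'
from h import *
def C(pts,o,f): return (np.array(pts,float)+.5)/f-.5+o
print(onz("side",C([(170,375),(165,408)],[280,175],14),.004))
print(onz("top",C([(180,160),(215,175),(245,180)],[236,190],14),.004))
E
```

```text
[[0.55799469 0.06091578 0.004     ]
 [0.55493891 0.04578565 0.004     ]]
[[0.55718016 0.05772325 0.004     ]
 [0.55399886 0.05070078 0.004     ]
 [0.55286866 0.04466879 0.004     ]]
```

>>> step_arm:
  steps:
    - [-0.3, 0, 0.7, 0, 0, 0, 0]
    - [-0.3, 0, 1, 0, 0, 0, 0]
    - [-0.3, 0, 1, 0, 0, 0, 0]
    - [-0.3, 0, 1, 0, 0, 0, 0]
    - [-0.3, 0, 1, 0, 0, 0, 0]
    - [-0.3, 0, 1, 0, 0, 0, 0]
    - [-0.3, 0, 1, 0, 0, 0, 0]
    - [-0.3, 0, 1, 0, 0, 0, 0]
    - [-0.3, 0, 1, 0, 0, 0, 0]
    - [-0.3, 0, 0.7, 0, 0, 0, 0]

```text
time: 9.4
position: [0.533, -0.1354, 0.2964]
tool_rot: [0.998, -0.064, -0.001, -0.0]
ft_force: [-0.7, 0.2, -0.5]
grip_width: 0.0565
```

```bash
python3 - <<'E'
from h import *
togo()
snap("5","top",(205,265,175,225),12);snap("5","side",(270,320,170,215),12)
E
```

```text
t 9.4 p [ 0.533  -0.1354  0.2964] yaw x -0.1284 z [-0.001  0.    -1.   ] q [-0.45  0.58  1.72 -0.    0.84 -0.32] f [-0.7  0.2 -0.5] w 0.0565
```

View pics/side5.png

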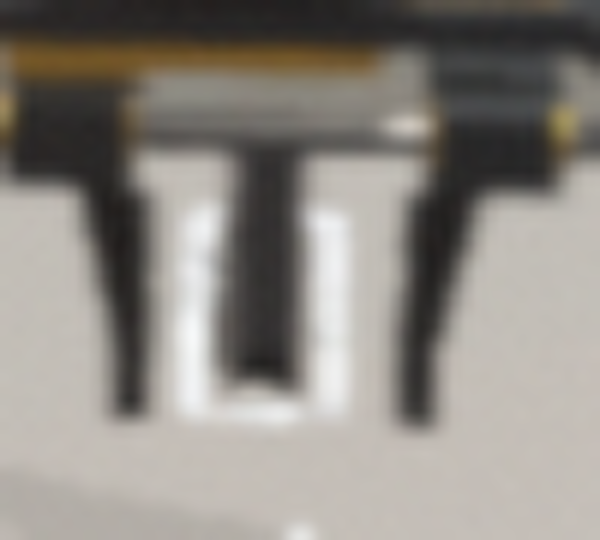

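View pics/top5.png

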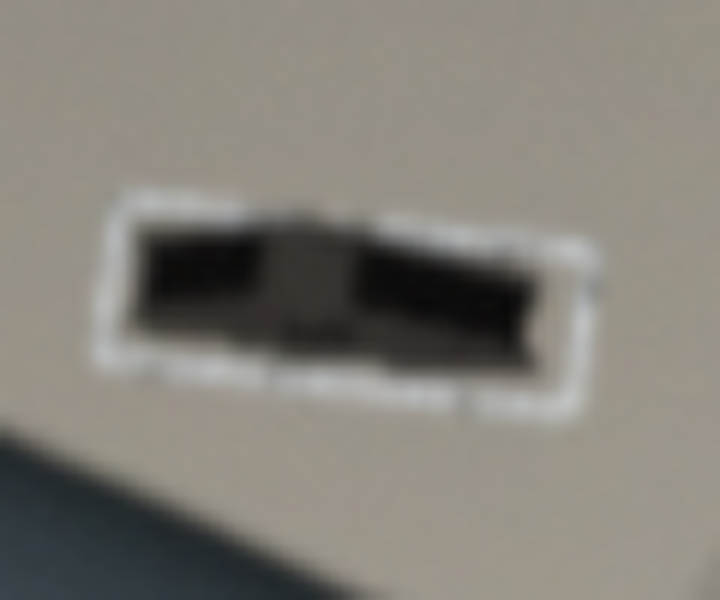

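```bash
python3 - <<'E'
from h import *
D=np.array([-.0265,-.1656])/10/.025
r=[]
for i in range(10):
    y=-.128-np.radians(8)*i
    c,s=np.cos(y),np.sin(y); r.append([round(v,2) for v in (D@[c,s],D@[s,-c])])
print(r)
E
```

```text
[[np.float64(-0.02), np.float64(0.67)], [np.float64(0.07), np.float64(0.67)], [np.float64(0.17), np.float64(0.65)], [np.float64(0.25), np.float64(0.62)], [np.float64(0.34), np.float64(0.58)], [np.float64(0.42), np.float64(0.53)], [np.float64(0.48), np.float64(0.46)], [np.float64(0.54), np.float64(0.39)], [np.float64(0.59), np.float64(0.31)], [np.float64(0.63), np.float64(0.23)]]
```

>>> step_arm:
  steps:
    - [-0.3, -0.02, 0.67, 0, 0, 0, 1]
    - [-0.3, 0.07, 0.67, 0, 0, 0, 1]
    - [-0.3, 0.17, 0.65, 0, 0, 0, 1]
    - [-0.3, 0.25, 0.62, 0, 0, 0, 1]
    - [-0.3, 0.34, 0.58, 0, 0, 0, 1]
    - [-0.3, 0.42, 0.53, 0, 0, 0, 1]
    - [-0.3, 0.48, 0.46, 0, 0, 0, 1]
    - [-0.3, 0.54, 0.39, 0, 0, 0, 1]
    - [-0.3, 0.59, 0.31, 0, 0, 0, 1]
    - [-0.3, 0.63, 0.23, 0, 0, 0, 1]

```text
time: 10.5
position: [0.5071, -0.2988, 0.2966]
tool_rot: [0.722, -0.692, -0.001, -0.0]
ft_force: [-0.2, 0.3, 0.1]
grip_width: 0.0561
```

```bash
python3 - <<'E'
from h import *
togo([.5065,-.301,.184],down(-1.781))
E
```

```text
t 10.5 p [ 0.5071 -0.2988  0.2966] yaw x -1.5287 z [-0.001  0.002 -1.   ] q [-0.72  0.62  1.62  0.    0.9   0.81] f [-0.2  0.3  0.1] w 0.0561
shift units (tool) [0.09 0.02 4.5 ]
rot units [0.009 0.011 1.807]
```

>>> step_arm:
  steps:
    - [-0.3, 0.09, 0.02, 0.2, 0, 0, 0.9]
    - [-0.3, 0, 0, 0.4, 0, 0, 0.9]
    - [-0.3, 0, 0, 0.5, 0, 0, 0]
    - [-0.3, 0, 0, 0.5, 0, 0, 0]
    - [-0.3, 0, 0, 0.5, 0, 0, 0]
    - [-0.3, 0, 0, 0.5, 0, 0, 0]
    - [-0.3, 0, 0, 0.5, 0, 0, 0]
    - [-0.3, 0, 0, 0.3, 0, 0, 0]
    - [-0.3, 0, 0, 0, 0, 0, 0]
    - [-0.3, 0, 0, 0, 0, 0, 0]

```text
time: 11.5
position: [0.5068, -0.3018, 0.2121]
tool_rot: [-0.631, 0.775, -0.0, 0.0]
ft_force: [-0.8, 0.2, 0.6]
grip_width: 0.0566
```

```bash
python3 - <<'E'
from h import *
togo([.5065,-.301,.184],down(-1.781))
snap("6","side",(230,350,220,310),6);snap("6","top",(330,430,170,260),6)
E
```

```text
t 11.5 p [ 0.5068 -0.3018  0.2121] yaw x -1.7749 z [ 0.  0. -1.] q [-0.73  0.75  1.66  0.    0.73  1.05] f [-0.8  0.2  0.6] w 0.0566
shift units (tool) [-0.03  0.02  1.13]
rot units [-0.     0.     0.044]
```

View pics/side6.png

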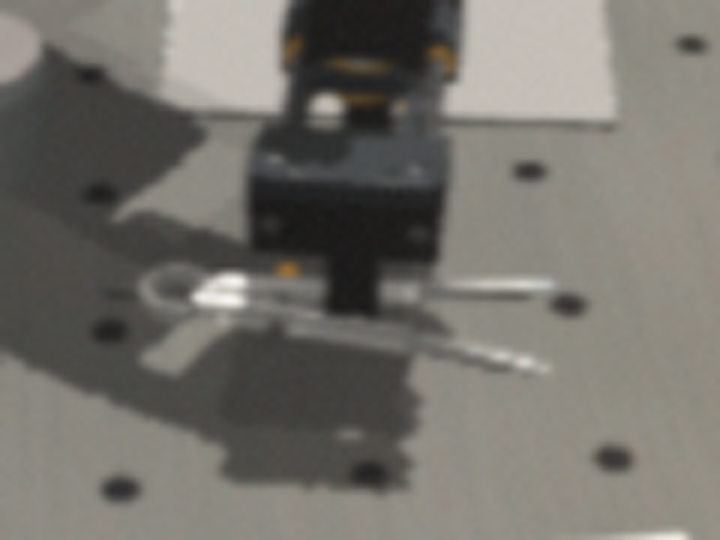

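View pics/top6.png

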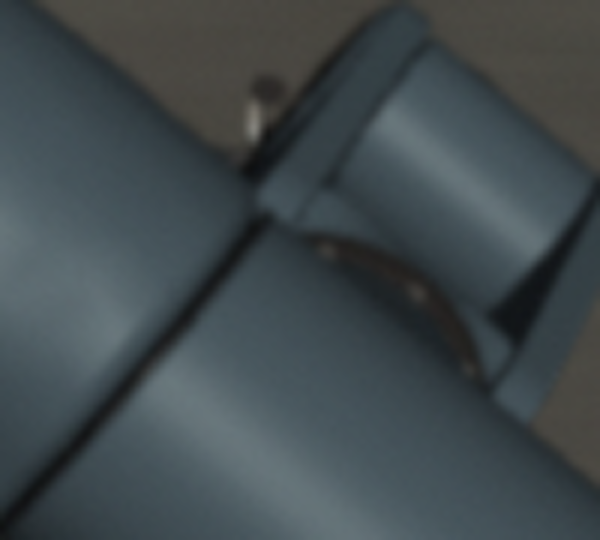

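>>> step_arm:
  steps:
    - [-0.3, -0.03, 0, 0.3, 0, 0, 0.04]
    - [-0.3, 0, 0, 0.3, 0, 0, 0]
    - [-0.3, 0, 0, 0.3, 0, 0, 0]
    - [-0.3, 0, 0, 0.22, 0, 0, 0]
    - [-0.3, 0, 0, 0, 0, 0, 0]
    - [0, 0, 0, 0, 0, 0, 0]
    - [0.2, 0, 0, 0, 0, 0, 0]
    - [0.35, 0, 0, 0, 0, 0, 0]
    - [0.4, 0, 0, 0, 0, 0, 0]
    - [0.4, 0, 0, 0, 0, 0, 0]
  squeeze: 16

```text
time: 12.6
position: [0.5069, -0.301, 0.1845]
tool_rot: [-0.629, 0.777, -0.0, 0.0]
ft_force: [0.0, -0.5, 0.1]
grip_width: 0.0283
```

```bash
python3 - <<'E'
from h import *
togo([.5065,-.301,.184],down(-1.781))
snap("7","side",(230,350,220,310),6)
E
```

```text
t 12.6 p [ 0.5069 -0.301   0.1845] yaw x -1.7805 z [ 0. -0. -1.] q [-0.73  0.8   1.66  0.    0.68  1.06] f [ 0.  -0.5  0.1] w 0.0283
shift units (tool) [0.01 0.02 0.02]
rot units [-0.003 -0.001  0.003]
```

View pics/side7.png

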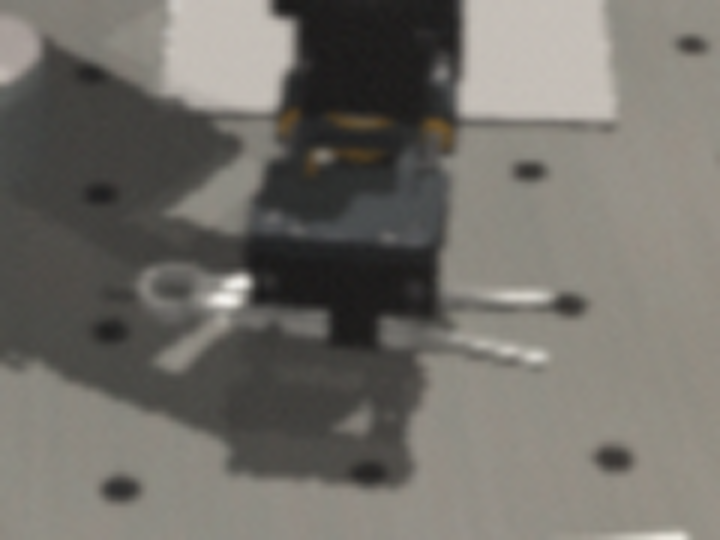

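>>> step_arm:
  steps:
    - [0.43, 0, 0, 0, 0, 0, 0]
    - [0.44, 0, 0, 0, 0, 0, 0]
    - [0.44, 0, 0, 0, 0, 0, 0]
    - [0.44, 0, 0, 0, 0, 0, 0]
    - [0.44, 0, 0, 0, 0, 0, 0]
    - [0.44, 0, 0, 0, 0, 0, 0]
    - [0.44, 0, 0, 0, 0, 0, 0]
    - [0.44, 0, 0, 0, 0, 0, 0]
    - [0.44, 0, 0, 0, 0, 0, 0]
    - [0.44, 0, 0, 0, 0, 0, 0]

```text
time: 13.65
position: [0.5069, -0.3009, 0.1844]
tool_rot: [-0.629, 0.777, -0.0, 0.0]
ft_force: [0.7, 1.0, 5.1]
grip_width: 0.0245
```

```bash
python3 - <<'E'
from h import *
togo()
snap("8","side",(230,350,220,310),6)
E
```

```text
t 13.65 p [ 0.5069 -0.3009  0.1844] yaw x -1.7806 z [ 0. -0. -1.] q [-0.73  0.8   1.66  0.    0.68  1.06] f [0.7 1.  5.1] w 0.0245
```

View pics/side8.png

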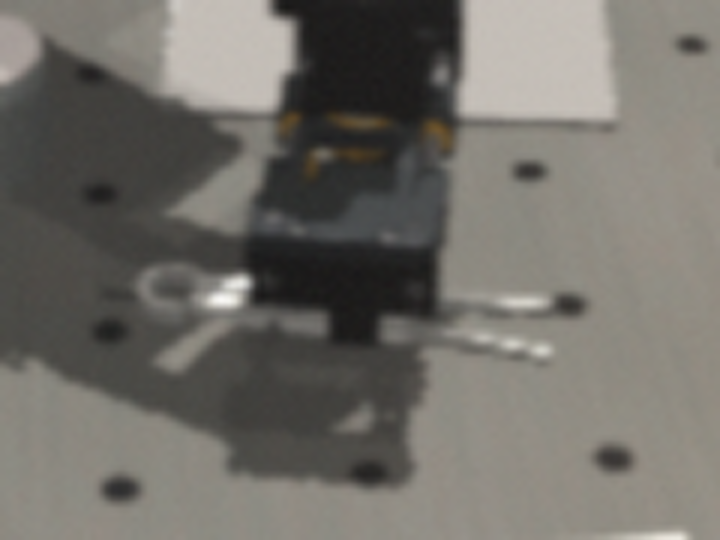

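```bash
python3 - <<'E'
from h import *
def C(pts,o,f): return (np.array(pts,float)+.5)/f-.5+o
w=onz("side",C([(555,303),(552,351)],[230,220],6),.0045);print(w,np.linalg.norm(w[0]-w[1]))
s=np.load("side8.npz")["p"];cv2.imwrite("pics/s8z.png",cv2.resize(s[258:288,300:335,::-1],None,fx=20,fy=20,interpolation=cv2.INTER_CUBIC))
E
```

```text
[[ 0.59237884 -0.30341153  0.0045    ]
 [ 0.58526375 -0.33545309  0.0045    ]] 0.03282203904486222
```

View pics/s8z.png

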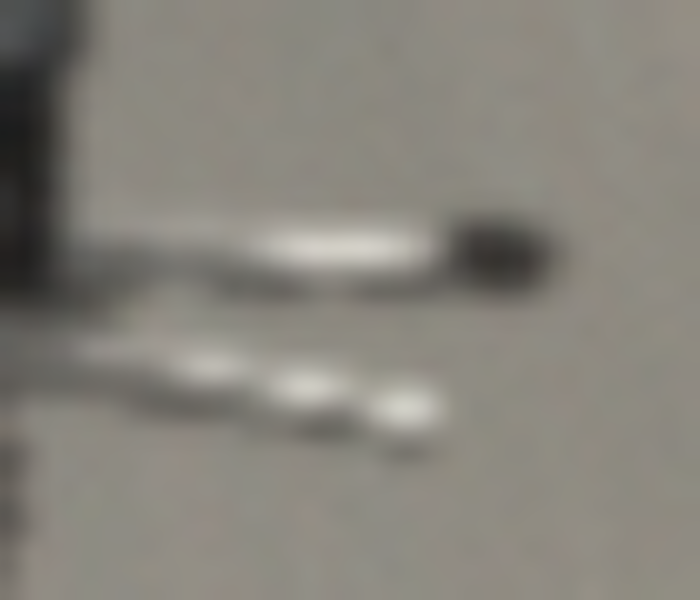

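```bash
python3 - <<'E'
from h import *
def C(pts,o,f): return (np.array(pts,float)+.5)/f-.5+o
w=onz("side",C([(400,250),(405,408),(430,250),(435,413)],[300,258],20),.007)
for yaw in(-.19,-.21,-.23):
    y=np.array([-np.sin(yaw),np.cos(yaw)]);x=np.array([np.cos(yaw),np.sin(yaw)])
    print(yaw,(w[0]-w[1])[:2]@y,(w[0]-w[1])[:2]@x,(w[2]-w[3])[:2]@y, w)
# initial picture profile, same highlights
s=np.load("side0.npz")["p"];cv2.imwrite("pics/s0z.png",cv2.resize(s[258:288,300:335,::-1],None,fx=20,fy=20,interpolation=cv2.INTER_CUBIC))
E
```

```text
-0.19 0.03210570988652437 -0.0011122722502058485 0.03311185705965961 [[ 0.58507722 -0.30565973  0.007     ]
 [ 0.58010603 -0.33739773  0.007     ]
 [ 0.58896488 -0.30601606  0.007     ]
 [ 0.58372839 -0.33872763  0.007     ]]
-0.21 0.032077044996578166 -0.0017541211941443059 0.033084524144571054 [[ 0.58507722 -0.30565973  0.007     ]
 [ 0.58010603 -0.33739773  0.007     ]
 [ 0.58896488 -0.30601606  0.007     ]
 [ 0.58372839 -0.33872763  0.007     ]]
-0.23 0.03203554971632156 -0.002395268512993078 0.03304395786094577 [[ 0.58507722 -0.30565973  0.007     ]
 [ 0.58010603 -0.33739773  0.007     ]
 [ 0.58896488 -0.30601606  0.007     ]
 [ 0.58372839 -0.33872763  0.007     ]]
```

View pics/s0z.png

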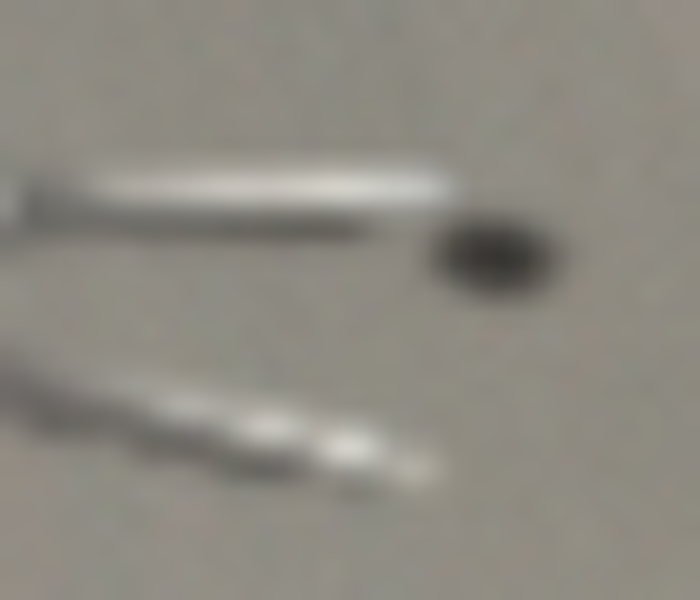

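>>> step_arm:
  steps:
    - [0.458, 0, 0, 0, 0, 0, 0]
    - [0.458, 0, 0, 0, 0, 0, 0]
    - [0.458, 0, 0, -0.2, 0, 0, 0]
    - [0.458, 0, 0, -0.4, 0, 0, 0]
    - [0.458, 0, 0, -0.6, 0, 0, 0]
    - [0.458, 0, 0, -0.6, 0, 0, 0]
    - [0.458, 0, 0, -0.6, 0, 0, 0]
    - [0.458, 0, 0, -0.4, 0, 0, 0]
    - [0.458, 0, 0, -0.2, 0, 0, 0]
    - [0.458, 0, 0, 0, 0, 0, 0]

```text
time: 14.7
position: [0.507, -0.301, 0.2604]
tool_rot: [-0.629, 0.777, -0.001, 0.0]
ft_force: [-0.4, -0.4, -1.0]
grip_width: 0.0239
```

```bash
python3 - <<'E'
from h import *
togo()
snap("9","side",(230,350,200,290),6)
E
```

```text
t 14.7 p [ 0.507  -0.301   0.2604] yaw x -1.7805 z [ 0.001 -0.001 -1.   ] q [-0.73  0.68  1.64 -0.    0.82  1.06] f [-0.4 -0.4 -1. ] w 0.0239
```

View pics/side9.png

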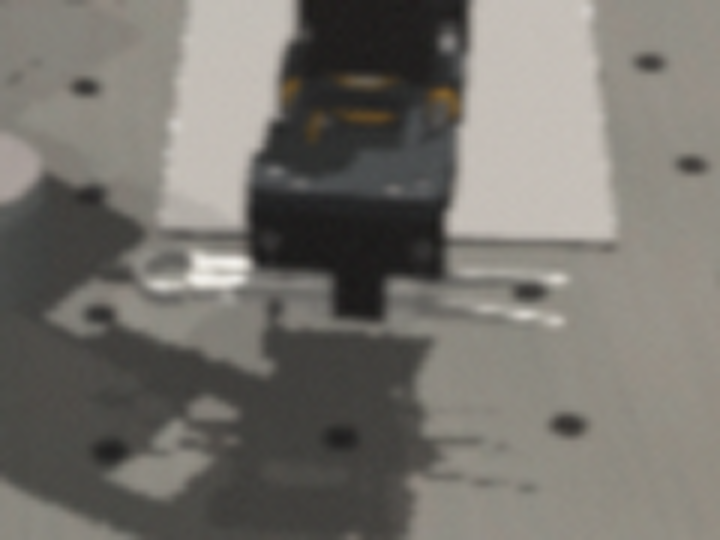

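```bash
python3 - <<'E'
from h import *
def C(pts,o,f): return (np.array(pts,float)+.5)/f-.5+o
pts=C([(565,278),(562,321),(165,270)],[230,200],6)
for z in (.0805,.09,.1): print(z,onz("side",pts,z).round(4).tolist())
w=onz("side",pts,.0805); print(np.linalg.norm(w[0]-w[1]))
f=lambda u:(u-[230,200]+.5)*6-.5
# expected rigid positions from gripper: grip pt under TCP, axis yaw 
o=status.get_obs();p=o["position"];yaw=-1.7805+np.pi/2
x=np.array([np.cos(yaw),np.sin(yaw),0]);y=np.array([-x[1],x[0],0]);g=np.array([p[0],p[1],p[2]-.1799])
print("grip",g)
for dr in (0,5,10):
    a=np.radians(dr); xx=x*np.cos(a)+np.array([0,0,np.sin(a)])
    print(dr,f(px("side",[g+.083*xx+.015*y,g+.083*xx-.015*y,g-.077*xx])).round(0).tolist())
E
```

```text
0.0805 [[0.5924, -0.3018, 0.0805], [0.5856, -0.3317, 0.0805], [0.4255, -0.2813, 0.0805]]
0.09 [[0.5893, -0.3149, 0.09], [0.5826, -0.3444, 0.09], [0.4249, -0.2947, 0.09]]
0.1 [[0.5862, -0.3287, 0.1], [0.5796, -0.3577, 0.1], [0.4242, -0.3088, 0.1]]
0.03065275940754965
grip [ 0.50679455 -0.30089313  0.07973908]
0 [[563.0, 282.0], [561.0, 324.0], [180.0, 276.0]]
5 [[563.0, 268.0], [561.0, 310.0], [181.0, 289.0]]
10 [[562.0, 254.0], [560.0, 296.0], [183.0, 302.0]]
```

```bash
cat >> h.py <<'E'
def final(mid,z,th,psi=-.128,L=.083,H=.1799):
    c,s=np.cos(psi),np.sin(psi); yd=np.array([-s,c,0]); xd=np.array([np.cos(th)*c,np.cos(th)*s,-np.sin(th)])
    zd=np.cross(xd,yd); R=Rn.from_matrix(np.c_[-yd,-xd,-zd])
    P=np.array([mid[0],mid[1],z]); return P-L*xd+H*zd, R
E
python3 - <<'E'
from h import *
from scipy.spatial.transform import Slerp
p1,R1=final([.5508,-.0611],.035,np.radians(30))
o=status.get_obs();R0=Rn.from_quat(o["tool_rot"]);p0=np.array(o["position"])
print(p1); togo(p1,R1)
H=np.array([0,0,.1799]); g0=p0+R0.apply(H);g1=p1+R1.apply(H); print(g0,g1)
N=18; sl=Slerp([0,1],Rn.concatenate([R0,R1]))
u=np.linspace(0,1,N+1); u=u*u*(3-2*u)*.5+u*.5
p,R=p0,R0
for k in range(1,N+1):
    Rk=sl(u[k]); pk=g0+(g1-g0)*u[k]-Rk.apply(H)
    d=R.inv().apply(pk-p)/.025; r=(R.inv()*Rk).as_rotvec()/np.radians(8)
    d=d.round(2);r=r.round(2); print([.458]+(d+0).tolist()+(r+0).tolist(),",")
    p=p+R.apply(d*.025); R=R*Rn.from_rotvec(r*np.radians(8))
E
```

```text
[ 0.56872206 -0.06340664  0.23229797]
t 14.75 p [ 0.5068 -0.3009  0.2596] yaw x -1.7804 z [ 0. -0. -1.] q [-0.73  0.68  1.64 -0.    0.82  1.06] f [-0.2 -0.6 -0.7] w 0.0237
shift units (tool) [-9.81 -0.45  1.09]
rot units [-3.751  0.151 -0.572]
[ 0.50686232 -0.30096395  0.07973911] [ 0.47950793 -0.05192445  0.0765    ]
[0.458, -0.31, -0.02, 0.01, -0.12, 0.0, -0.02] ,
[0.458, -0.39, -0.03, 0.0, -0.15, 0.01, -0.02] ,
[0.458, -0.47, -0.03, 0.02, -0.18, 0.01, -0.03] ,
[0.458, -0.52, -0.04, 0.02, -0.2, 0.01, -0.03] ,
[0.458, -0.57, -0.04, 0.02, -0.22, 0.01, -0.03] ,
[0.458, -0.62, -0.06, 0.03, -0.24, 0.0, -0.04] ,
[0.458, -0.64, -0.06, 0.04, -0.25, 0.01, -0.04] ,
[0.458, -0.67, -0.06, 0.05, -0.26, 0.01, -0.04] ,
[0.458, -0.68, -0.08, 0.05, -0.26, 0.02, -0.04] ,
[0.458, -0.67, -0.08, 0.06, -0.26, 0.01, -0.04] ,
[0.458, -0.67, -0.08, 0.07, -0.25, 0.01, -0.03] ,
[0.458, -0.65, -0.08, 0.06, -0.25, 0.01, -0.04] ,
[0.458, -0.63, -0.09, 0.07, -0.24, 0.01, -0.04] ,
[0.458, -0.58, -0.09, 0.07, -0.22, 0.0, -0.03] ,
[0.458, -0.53, -0.08, 0.06, -0.2, 0.01, -0.03] ,
[0.458, -0.47, -0.08, 0.06, -0.18, 0.01, -0.03] ,
[0.458, -0.4, -0.07, 0.05, -0.15, 0.01, -0.02] ,
[0.458, -0.32, -0.05, 0.04, -0.12, 0.0, -0.02] ,
```

>>> step_arm:
  steps:
    - [0.458, -0.31, -0.02, 0.01, -0.12, 0.0, -0.02]
    - [0.458, -0.39, -0.03, 0.0, -0.15, 0.01, -0.02]
    - [0.458, -0.47, -0.03, 0.02, -0.18, 0.01, -0.03]
    - [0.458, -0.52, -0.04, 0.02, -0.2, 0.01, -0.03]
    - [0.458, -0.57, -0.04, 0.02, -0.22, 0.01, -0.03]
    - [0.458, -0.62, -0.06, 0.03, -0.24, 0.0, -0.04]
    - [0.458, -0.64, -0.06, 0.04, -0.25, 0.01, -0.04]
    - [0.458, -0.67, -0.06, 0.05, -0.26, 0.01, -0.04]
    - [0.458, -0.68, -0.08, 0.05, -0.26, 0.02, -0.04]
    - [0.458, -0.67, -0.08, 0.06, -0.26, 0.01, -0.04]

```text
time: 15.75
position: [0.5441, -0.1652, 0.2495]
tool_rot: [-0.64, 0.753, 0.113, -0.1]
ft_force: [0.5, 0.7, -0.9]
grip_width: 0.0237
```

>>> step_arm:
  steps:
    - [0.458, -0.67, -0.08, 0.07, -0.25, 0.01, -0.03]
    - [0.458, -0.65, -0.08, 0.06, -0.25, 0.01, -0.04]
    - [0.458, -0.63, -0.09, 0.07, -0.24, 0.01, -0.04]
    - [0.458, -0.58, -0.09, 0.07, -0.22, 0.0, -0.03]
    - [0.458, -0.53, -0.08, 0.06, -0.2, 0.01, -0.03]
    - [0.458, -0.47, -0.08, 0.06, -0.18, 0.01, -0.03]
    - [0.458, -0.4, -0.07, 0.05, -0.15, 0.01, -0.02]
    - [0.458, -0.32, -0.05, 0.04, -0.12, 0.0, -0.02]
    - [0.458, 0, 0, 0, 0, 0, 0]
    - [0.458, 0, 0, 0, 0, 0, 0]

```text
time: 16.75
position: [0.5688, -0.0635, 0.232]
tool_rot: [-0.638, 0.725, 0.194, -0.171]
ft_force: [0.2, 0.5, -0.8]
grip_width: 0.0237
```

```bash
python3 - <<'E'
from h import *
p1,R1=final([.5508,-.0611],.035,np.radians(30)); togo(p1,R1)
snap("10","side",(240,340,175,250),7);snap("10","top",(190,335,150,250),5)
E
```

```text
t 16.75 p [ 0.5688 -0.0635  0.232 ] yaw x -1.6989 z [-0.496  0.064 -0.866] q [-0.29  0.79  1.54 -0.08  1.34  1.45] f [ 0.2  0.5 -0.8] w 0.0237
shift units (tool) [-0.    0.01 -0.01]
rot units [ 0.001 -0.    -0.001]
```

View pics/side10.png

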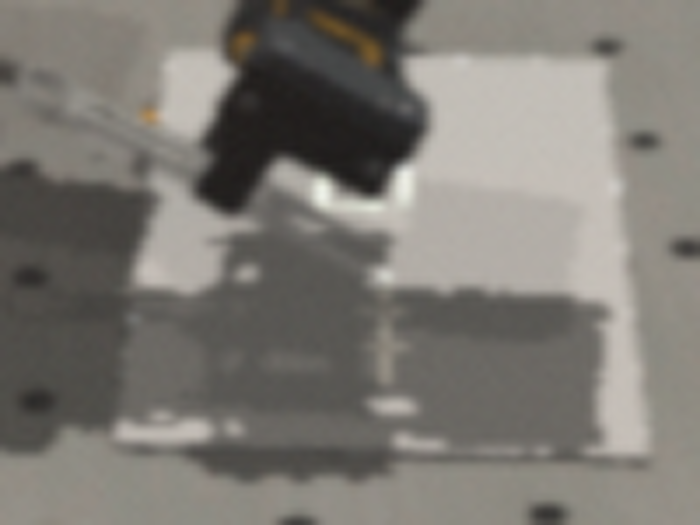

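View pics/top10.png

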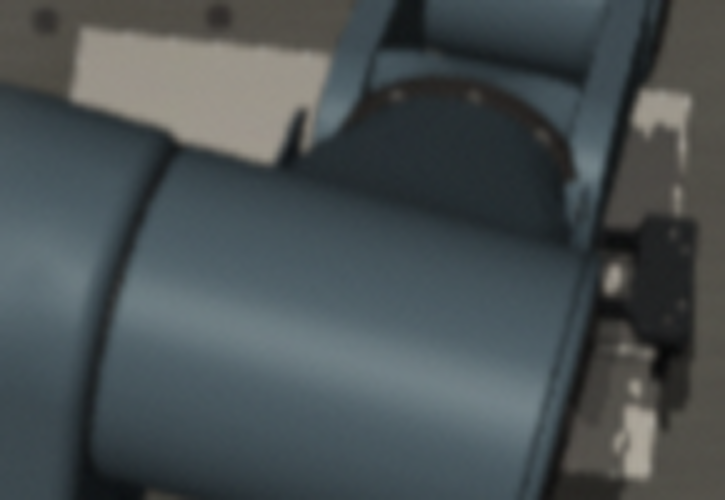

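>>> step_arm:
  steps:
    - [0.458, 0, -0.07, 0.12, 0, 0, 0]
    - [0.458, 0, -0.07, 0.12, 0, 0, 0]
    - [0.458, 0, -0.07, 0.12, 0, 0, 0]
    - [0.458, 0, -0.07, 0.12, 0, 0, 0]
    - [0.458, 0, -0.07, 0.12, 0, 0, 0]
    - [0.458, 0, -0.07, 0.12, 0, 0, 0]
    - [0.458, 0, 0, 0, 0, 0, 0]
    - [0.458, 0, 0, 0, 0, 0, 0]
    - [0.458, 0, 0, 0, 0, 0, 0]
    - [0.458, 0, 0, 0, 0, 0, 0]

```text
time: 17.85
position: [0.5689, -0.0634, 0.2114]
tool_rot: [-0.638, 0.725, 0.194, -0.171]
ft_force: [-0.5, 0.3, -0.1]
grip_width: 0.0239
```

```bash
python3 - <<'E'
from h import *
p1,R1=final([.5508,-.0611],.014,np.radians(30)); togo(p1,R1)
im=[]
for i in range(4): im.append(eyes.camera("side")[0].astype(float))
s=np.mean(im,0); np.savez("side11.npz",p=s)
x0,x1,y0,y1=265,310,195,235
c=s[y0:y1,x0:x1]; c=np.clip((c-40)*1.6,0,255).astype(np.uint8)
f=16;c=cv2.resize(c[:,:,::-1],None,fx=f,fy=f,interpolation=cv2.INTER_CUBIC)
cv2.imwrite("pics/side11.png",c)
# predicted
o=status.get_obs();R=Rn.from_quat(o["tool_rot"]);p=o["position"]
A=[p+R.apply([s_*.015,-.083,.1799]) for s_ in(-1,1)]+[p+R.apply([0,.11,.1799])]
print(np.array(A).round(4)); F=lambda u:(u-[x0,y0]+.5)*f-.5
print(F(px("side",A)).round(0)); print("marks",F(px("side",[[.5526,-.0469,.004],[.5491,-.0753,.004]])).round(0))
E
```

```text
t 17.85 p [ 0.5689 -0.0634  0.2114] yaw x -1.6992 z [-0.496  0.064 -0.866] q [-0.29  0.82  1.54 -0.08  1.3   1.45] f [-0.5  0.3 -0.1] w 0.0239
shift units (tool) [0.   0.01 0.01]
rot units [-0.     0.003 -0.001]
[[ 0.5529 -0.0461  0.014 ]
 [ 0.5491 -0.0759  0.014 ]
 [ 0.3852 -0.0396  0.1105]]
[[ 478.  342.]
 [ 479.  426.]
 [-420.  -84.]]
marks [[476. 389.]
 [477. 470.]]
```

View pics/side11.png

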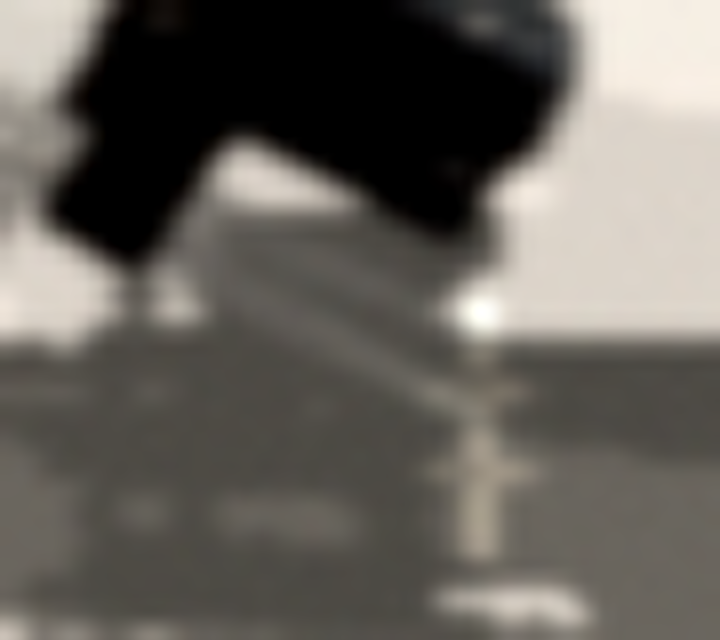

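```bash
python3 - <<'E'
from h import *
im=[]
for i in range(12): im.append(eyes.camera("side")[0].astype(float))
s=np.mean(im,0).mean(2); np.savez("side12.npz",p=s)
x0,x1,y0,y1=274,302,203,227
c=s[y0:y1,x0:x1]; c=np.clip((c-45)*4,0,255).astype(np.uint8)
cv2.imwrite("pics/side12.png",cv2.resize(c,None,fx=26,fy=26,interpolation=cv2.INTER_CUBIC))
print(s[203:227,278:297:2].round(0).astype(int))
E
```

```text
[[ 43  71  41  31  31  31  31  32  31  32]
 [ 76 132  82  41  31  31  31  38  37  42]
 [115 164 140  82  40  31  31  44  44  83]
 [129 168 166 140  81  38  31  41  49 136]
 [119 150 158 152 122  59  33  33  59 161]
 [109 112 113 111 102  74  45  33  61 145]
 [103  97  95  91  87  83  68  48  70 135]
 [ 99  95  96  95  89  86  82  73  82 135]
 [ 99  93  94  97  95  89  86  84  98 144]
 [ 99  96  92  93  96  95  89  89 134 165]
 [ 99  98  96  91  91  96  96 106 172 175]
 [ 98  95  98  95  90  90  96 122 196 182]
 [ 90  90  95  98  96  88  90 106 169 166]
 [ 86  86  90  95  99  94  88  90 122 118]
 [ 86  86  87  90  96 100  92  87 107  94]
 [ 86  86  86  87  89  96 100  97  99  97]
 [ 86  86  86  86  87  90  99 114 108 109]
 [ 86  86  86  87  87  86  90 105 118 100]
 [ 86  86  86  86  86  86  86  91 116  97]
 [ 86  86  86  86  86  86  86  90 126 109]
 [ 86  86  86  86  86  86  87  97 128 119]
 [ 86  86  86  86  86  86  88 103 122 131]
 [ 88  90  90  89  88  86  86  95 127 120]
 [ 92  99  99  99  94  86  86  95 132 113]]
```

View pics/side12.png

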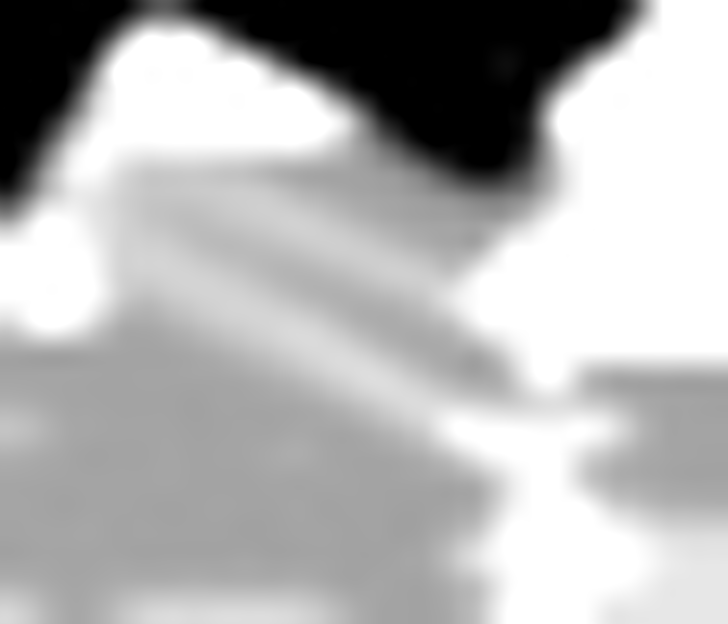

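```bash
python3 - <<'E'
from h import *
s=np.load("side12.npz")["p"]
def peak(col,r0):
    v=s[r0-1:r0+2,col]; a=(v[0]-v[2])/(2*(v[0]-2*v[1]+v[2])); return r0+a
o=status.get_obs();R=Rn.from_quat(o["tool_rot"]);p=o["position"]
P={}
for gap in(28,30,32):
    t=np.linspace(.04,.138,60); out=[]
    for sg in(-1,1):
        h=.006+(gap/2000-.006)*t/.138
        W=p+R.apply(np.c_[sg*h,-(t-.055),np.full(60,.1799-.003)])
        out.append(px("side",W))
    P[gap]=out
for c in range(282,293):
    rr=range(207,221); v=s[:,c]
    pk=[r for r in rr if v[r]>=v[r-1] and v[r]>v[r+1] and v[r]<104]
    print(c,[round(peak(c,r),2) for r in pk],{g:[round(float(np.interp(c,q[:,0],q[:,1])),2) for q in P[g]]+[round(float(np.interp(c,P[g][1][:,0],P[g][1][:,1])-np.interp(c,P[g][0][:,0],P[g][0][:,1])),2)] for g in P})
E
```

```text
282 [np.float64(209.64), np.float64(213.98), np.float64(220.09)] {28: [209.12, 213.12, 3.99], 30: [209.01, 213.24, 4.23], 32: [208.89, 213.36, 4.46]}
283 [np.float64(210.19), np.float64(214.44), np.float64(219.86)] {28: [209.61, 213.67, 4.06], 30: [209.49, 213.8, 4.31], 32: [209.37, 213.92, 4.55]}
284 [np.float64(210.79), np.float64(215.0), np.float64(220.06)] {28: [210.1, 214.23, 4.13], 30: [209.97, 214.36, 4.38], 32: [209.85, 214.49, 4.64]}
285 [np.float64(211.21), np.float64(215.41), np.float64(219.87)] {28: [210.59, 214.78, 4.2], 30: [210.46, 214.92, 4.46], 32: [210.33, 215.05, 4.72]}
286 [np.float64(211.71), np.float64(216.01)] {28: [211.07, 215.34, 4.27], 30: [210.94, 215.48, 4.54], 32: [210.81, 215.62, 4.81]}
287 [np.float64(207.47), np.float64(212.11), np.float64(216.64)] {28: [211.56, 215.9, 4.34], 30: [211.42, 216.04, 4.62], 32: [211.29, 216.18, 4.9]}
288 [np.float64(212.69), np.float64(217.12)] {28: [212.05, 216.45, 4.41], 30: [211.9, 216.6, 4.69], 32: [211.76, 216.75, 4.98]}
289 [np.float64(213.02), np.float64(217.76)] {28: [212.53, 217.01, 4.47], 30: [212.39, 217.16, 4.77], 32: [212.24, 217.31, 5.07]}
290 [np.float64(213.55), np.float64(218.38)] {28: [213.02, 217.56, 4.54], 30: [212.87, 217.72, 4.85], 32: [212.72, 217.87, 5.15]}
291 [np.float64(213.99)] {28: [213.51, 218.12, 4.61], 30: [213.35, 218.28, 4.93], 32: [213.2, 218.44, 5.24]}
292 [] {28: [213.99, 218.67, 4.68], 30: [213.84, 218.84, 5.0], 32: [213.68, 219.0, 5.33]}
```

>>> step_arm:
  steps:
    - [0.453, 0, -0.02, 0.035, 0, 0, 0]
    - [0.453, 0, -0.02, 0.035, 0, 0, 0]
    - [0.453, 0, -0.02, 0.035, 0, 0, 0]
    - [0.453, 0, -0.02, 0.035, 0, 0, 0]
    - [0.453, 0, -0.02, 0.035, 0, 0, 0]
    - [0.453, 0, 0, 0, 0, 0, 0]
    - [0.453, 0, 0, 0, 0, 0, 0]
    - [0.453, 0, 0, 0, 0, 0, 0]
    - [0.453, 0, 0, 0, 0, 0, 0]
    - [0.453, 0, 0, 0, 0, 0, 0]

```text
time: 19.65
position: [0.5689, -0.0634, 0.2062]
tool_rot: [-0.638, 0.725, 0.195, -0.171]
ft_force: [0.6, -1.1, -0.7]
grip_width: 0.0239
```

```bash
python3 - <<'E'
from h import *
p1,R1=final([.5508,-.0611],.009,np.radians(30)); togo(p1,R1)
im=[]; ff=[]
for i in range(10):
    im.append(eyes.camera("side")[0].astype(float)); ff.append(status.get_obs()["ft_force"])
print("f",np.mean(ff,0).round(2),np.std(ff,0).round(2)); togo()
s=np.mean(im,0).mean(2); np.savez("side13.npz",p=s)
x0,x1,y0,y1=270,305,200,230
c=s[y0:y1,x0:x1]; c=np.clip((c-60)*2.2,0,255).astype(np.uint8)
cv2.imwrite("pics/side13.png",cv2.resize(c,None,fx=20,fy=20,interpolation=cv2.INTER_CUBIC))
o=status.get_obs();R=Rn.from_quat(o["tool_rot"]);p=o["position"]
A=[p+R.apply([s_*.015,-.083,.1799]) for s_ in(-1,1)]
F=lambda u:(u-[x0,y0]+.5)*20-.5
print(np.array(A).round(4),F(px("side",A)).round(0),"marks",F(px("side",[[.5526,-.0469,.004],[.5491,-.0753,.004]])).round(0))
def peak(col,r0):
    v=s[r0-1:r0+2,col]; return r0+(v[0]-v[2])/(2*(v[0]-2*v[1]+v[2]))
P={}
for gap in(28,30,32):
    t=np.linspace(.04,.138,60)
    P[gap]=[px("side",p+R.apply(np.c_[sg*(.006+(gap/2000-.006)*t/.138),-(t-.055),np.full(60,.1769)])) for sg in(-1,1)]
for c in range(280,296):
    v=s[:,c]; pk=[r for r in range(207,224) if v[r]>=v[r-1] and v[r]>v[r+1] and v[r]<115]
    print(c,[float(round(peak(c,r),2)) for r in pk],[[round(float(np.interp(c,q[:,0],q[:,1])),2) for q in P[g]] for g in P])
E
```

```text
t 19.65 p [ 0.5689 -0.0634  0.2062] yaw x -1.6992 z [-0.496  0.064 -0.866] q [-0.29  0.83  1.54 -0.08  1.29  1.45] f [ 0.6 -1.1 -0.7] w 0.0239
shift units (tool) [0.   0.01 0.  ]
rot units [ 0.001  0.003 -0.001]
f [ 0.01 -0.09 -0.77] [0.47 0.44 0.3 ]
t 20.15 p [ 0.5688 -0.0634  0.2062] yaw x -1.6992 z [-0.496  0.064 -0.866] q [-0.29  0.83  1.54 -0.08  1.29  1.45] f [ 0.8  0.3 -0.3] w 0.0242
[[ 0.5528 -0.0461  0.0089]
 [ 0.5489 -0.0759  0.0089]] [[496. 356.]
 [497. 462.]] marks [[495. 386.]
 [496. 487.]]
280 [210.43, 214.35, 220.9] [[209.59, 213.46], [209.48, 213.57], [209.38, 213.69]]
281 [211.05, 214.82, 220.18, 223.11] [[210.08, 214.02], [209.97, 214.13], [209.85, 214.25]]
282 [211.37, 215.52, 220.58] [[210.56, 214.57], [210.45, 214.69], [210.33, 214.81]]
283 [211.78, 215.95] [[211.05, 215.13], [210.93, 215.25], [210.81, 215.38]]
284 [207.48, 212.13, 216.47, 223.38] [[211.53, 215.68], [211.41, 215.81], [211.29, 215.94]]
285 [212.35, 217.04, 221.86] [[212.02, 216.24], [211.89, 216.37], [211.76, 216.5]]
286 [212.95, 217.43, 223.07] [[212.51, 216.79], [212.37, 216.93], [212.24, 217.07]]
287 [213.33, 218.18, 222.93] [[212.99, 217.35], [212.85, 217.49], [212.72, 217.63]]
288 [214.0, 218.79] [[213.48, 217.9], [213.34, 218.05], [213.19, 218.2]]
289 [214.26, 219.16, 222.72] [[213.96, 218.46], [213.82, 218.61], [213.67, 218.76]]
290 [214.92, 219.69] [[214.45, 219.01], [214.3, 219.17], [214.15, 219.32]]
291 [206.62, 214.74, 219.88] [[214.94, 219.57], [214.78, 219.73], [214.63, 219.89]]
292 [219.26, 220.67] [[215.42, 220.12], [215.26, 220.29], [215.1, 220.45]]
293 [206.59, 219.29, 222.23] [[215.91, 220.68], [215.74, 220.85], [215.58, 221.02]]
294 [207.1] [[216.39, 221.23], [216.23, 221.41], [216.06, 221.58]]
295 [] [[216.81, 221.72], [216.64, 221.9], [216.47, 222.08]]
```

View pics/side13.png

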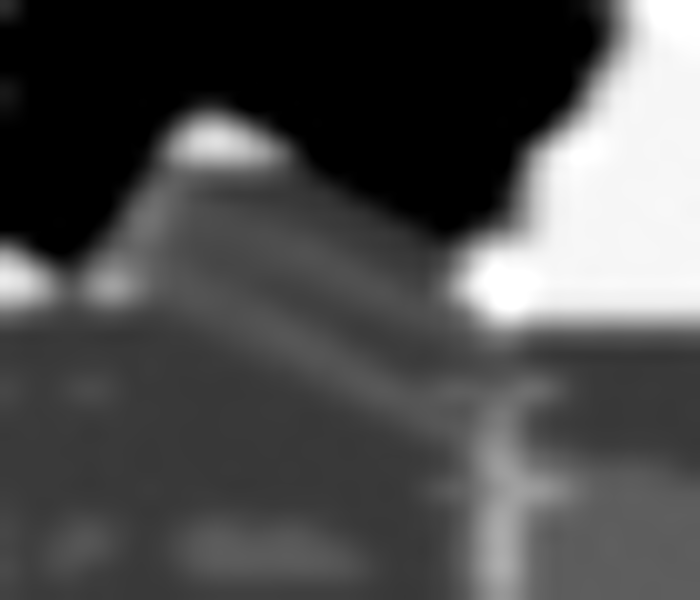

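```bash
python3 - <<'E'
from h import *
togo(); robot.hand_in(); togo()
E
```

```text
t 20.15 p [ 0.5688 -0.0634  0.2062] yaw x -1.6992 z [-0.496  0.064 -0.866] q [-0.29  0.83  1.54 -0.08  1.29  1.45] f [ 0.8  0.3 -0.3] w 0.0242
the job is handed in; nothing more can be done
the job is handed in; nothing more can be done
```

The job is handed in at about 20 s of the 58 s allowed. No verdict is reported, so the figures below are my own last checks.

**What I did:** I gripped the magnet on the sheet (the one farthest from the base), slid it into the chalk outline without lifting it and let go. I then picked up the dividers by their legs and squeezed them to the gap. I left them held at about a 30° slope with the points over the punch marks.

**Last checks:**
- **Magnet:** upright inside the outline. In the clear top view it stood about 3–4 mm off centre lengthwise. An earlier, partly blocked side view suggested up to 7 mm. The limit is 10 mm.
- **Gap between points:** about 30 mm from the final side picture, with the jaws at 24.2 mm. An earlier reading, with the jaws slightly more closed, came out nearer 29 mm, so I opened them a touch.
- **Points over the marks:** within about 1–2 mm by the arm's position, agreeing with the side picture to about 1–2 mm.
- **Height of points:** about 9 mm above the table, or 5 mm above the sheet, worked out from the arm's pose. The side view hints they may be about 1 mm lower.
- **Contact with the sheet:** none seen. The vertical force of about -0.8 N matches the dividers' weight.
- **Bow end:** about 105 mm above the table, also from the arm's pose.

**Not confirmed:** in the final pose the arm hid the points from the top camera, and the very tips blended into the chalk line in the side view. The final gap and point positions therefore rest on the side camera and the arm's pose alone.

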